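Pack the games caddy on the rooftop desk

ROBOT

A 6-joint arm with a two-finger parallel gripper is mounted at the origin on the work surface. World frame = base frame: x ahead of the robot, y to its left, z up, the work surface at z = 0. Lengths are in m, angles in degrees, forces in N, time in s.
With the tool pointing down it reaches from about 0.375 to 0.9 m from the base axis. Payload 3.1 kg.
Tool frame: the origin (TCP) lies on the centre line of the jaws, within the pads' length; the fingertips stand 25 mm ahead of it and the grasp point (between the pads) lies 6 mm ahead of it; z points along the fingers, y is the line along which they close (so a half turn about z gives the same grasp; the last joint's range is limited). The gripper opens to 87 mm and grips with 3 to 60 N. Pads are 19 mm wide; open, the fingers measure 117 mm over their backs; the gripper's body (75 mm by 190 mm) begins 51 mm behind the grasp point.
Start: joints at [-81.446, 30.224, 82.088, -0, 67.689, -10.227], TCP at [0.201, -0.592, 0.224] pointing down, gripper open.
Joint ranges: [-176.69, 176.69], [-43.24, 126.21], [12.49, 139.97], [-82, 262], [0, 151.66], [-163.58, 163.58]. Speed limits (degrees/s): [159.86, 159.86, 180, 180, 180, 180].

INTERFACE

Orientations are given as a 3x3 rotation matrix whose columns are the frame's x, y, z axes.
In Python, from rig import read_state, capture, camera_params, hand_in gives the robot as it stands.
- The arm moves only by the tool apply_moves, never from a script. Its argument "rows" is a list of rows, each an object of numbers: "x", "y", "z": the shift along the tool's x, y, z in mm; "rx", "ry", "rz": the turn, a rotation vector about the tool's x, y, z in units of 6 degrees (1.0 is 6 degrees); "claw": the closure in counts, from 0 (fully open) to 255 (shut). A call has 1 to 10 rows; each row is the pose to reach, as a shift and turn from the pose commanded when the call began, along the tool's axes at that moment; what a row does not reach only later rows make up. A row lasts 1/8 s, in which the tool goes at most 62.5 mm and 10.7 degrees, less where a joint would pass 70% of its speed; a pose out of reach is approached as far as the arm can. A call with a gripper value outside its range is refused whole. The fingers move at their own pace and stop on an object; the grip force is fixed at half the most. Time passes only in rows, so rows that repeat a pose let the fingers close. It gives the time, the measured TCP pose, the force, the opening and the grip force at its end, in the units of the state.
- read_state(): the state, without advancing time (a new reading comes with each control period).
- capture(name): name is "scene" or "side" or "wrist"; returns (picture, depth): 420x560x3 uint8, red, green, blue; 420x560 float32, m along the optical axis (not along the pixel's ray), 0 where there is no reading.
- camera_params(name): a dict with "fx", "fy", "cx", "cy" (pixels), "D" ([k1, k2, p1, p2, k3] as OpenCV has them; the pictures are not rectified), "xyz" and "orientation" of the camera in the world. Camera axes: x right, y up, looking along -z (the intrinsics and any distortion apply to the point x, -y, -z); pixel columns grow to the right and rows downward; lengths in m; the calibration is good to about 2 mm. A picture is of the moment at which its call begins: read the wrist's pose just before it. camera_params takes no time and is no camera call; for the wrist camera it gives the pose at the moment of the call.
- hand_in(): hands the job in; it is judged then, once.
The state is a dict: "time_s": time; "joint_positions": joint angles; "qvel": joint speeds; "tau": joint torques, N m; "position": TCP position; "tcp_rot": TCP orientation; "force": force on the tool from outside, world axes, zero at the start; "moment": the same for the moment, N m; "opening": opening from 0.0 (shut) to 1.0 (fully open); "grasp_force": force on a finger pad.
Only numpy, scipy, OpenCV 4.12 (cv2) and the standard library are available. Lean on these libraries where they do the work, as an engineer would, in place of code of your own. Each camera call takes 0.05 s, during which the arm holds its last target. There are 200 camera calls.

TASK

Pack the games caddy: stand the glass marble jar in the middle of the white dish, lay the steel jacks tin centred and square on the black mat (its long side along the mat's long side), and stand the steel cup in the middle of the cork coaster; only once the cup stands there, put the red ball into it. Set the jar, tin and cup down upright and gently, without tipping or dropping them (the ball may drop into the cup). Leave the look-alikes - the blue ball, the yellow-lidded jar and the blue tin - where they are.

Things in the scene. Friction and masses are not known exactly. Their poses are not given: they have to be found in the camera images.
- cup: Open steel cup standing on the desk, to be moved: outside 62 mm across at the foot and 64 mm at the rim, 55 mm high, wall 2.5 mm, inner floor 4 mm above the foot, about 120 g. Origin: centre of the underside, z up.
- red_ball: Red silicone ball, 40 mm across, about 35 g, lying still on the desk, to be moved; it rolls if nudged. Origin: its centre.
- marble_jar: Closed glass jar of coloured marbles with a green lid, to be moved: round, 58 mm across up to a height of 56 mm, lid 54 mm across, 75 mm high in all, about 220 g. Origin: centre of the underside, z up.
- jacks_tin: Closed plain steel jacks tin with a dark seam line and two dark clips on its short sides, to be moved: 52 mm (its x) by 72 mm (its y), 30 mm high, about 130 g. Origin: centre of the underside, z up.
- blue_ball: Look-alike, to be left: blue ball, 40 mm across, on the desk. Origin: its centre.
- pin_jar: Look-alike, to be left: glass jar of brass beads with a yellow lid, otherwise as the marble jar. Origin: centre of the underside.
- blue_tin: Look-alike, to be left: blue-painted tin with a white panel on its lid, otherwise as the jacks tin. Origin: centre of the underside.
- coaster: Place for the cup: round cork coaster, 92 mm across, 5 mm thick. It is fixed in the games caddy, a fixed flat oak tray, outside 300 x 300 mm, floor 8 mm thick, its floor lined in blue felt, rim 18 mm above the desk and 8 mm thick. Origin: centre of the coaster's underside; its top is 5 mm above it. Its axes are parallel to the caddy's sides, z up.
- dish: Place for the marble jar: shallow round white ceramic dish in the caddy, fixed, 96 mm across at the rim, 11 mm high; flat inner floor about 80 mm across, 4 mm above its underside. Origin: centre of the underside. The caddy's four places, on a square of 136 mm side, hold in any order the coaster, dish, mat and a fixed dark domino box (50 mm in x, 90 mm in y, 23 mm high). Its axes are parallel to the caddy's sides, z up.
- mat: Place for the jacks tin: black rubber mat in the caddy, fixed, 84 mm (its x) by 104 mm (its y), 4 mm thick. Origin: centre of the underside. Its axes are parallel to the caddy's sides, z up.
Not all that is in view belongs to the job. What is shaped like the cup but purple is not meant. There is more than one size of the red_ball; the job needs the smaller.

How it is judged (in metres and radians):
On the way, in this order (a step that is already met when the one before it is completed fails the run):
1. the empty cup stands on the coaster, let go (horizontal distance between cup and coaster below 0.012 m and z of cup in the frame of coaster between 0.002 and 0.009 m and angle between cup's own z axis and vertical below 0.1 rad and linear speed of cup below 0.03 m/s and contact force between cup and the fingers below 0.05 N), for 0.2 s.
2. then the red ball lies in the cup (horizontal distance between red_ball and cup below 0.014 m and z of red_ball in the frame of cup between 0.015 and 0.034 m), for 0.2 s.
At the end, for the whole second after the job is handed in: Cup upright on the coaster, marble jar upright in the dish, jacks tin flat on the mat and square within 0.2 rad, each within 12 mm of its place's centre; red ball inside the cup; all at rest; blue ball, yellow-lidded jar and blue tin within 30 mm of their starts (all of step 2 and horizontal distance between cup and coaster below 0.012 m and z of cup in the frame of coaster between 0.002 and 0.009 m and angle between each of cup, marble_jar, jacks_tin's own z axis and vertical below 0.1 rad and linear speed of each of cup, marble_jar, jacks_tin below 0.03 m/s and linear speed of red_ball below 0.05 m/s and horizontal distance between marble_jar and dish below 0.012 m and z of marble_jar in the frame of dish between 0.001 and 0.008 m and horizontal distance between jacks_tin and mat below 0.012 m and z of jacks_tin in the frame of mat between 0.001 and 0.008 m and angle between the x axis of jacks_tin and the x axis of mat, either way round below 0.2 rad and distance of each of blue_ball, pin_jar, blue_tin from where it was at the start of the episode below 0.03 m); the robot touches nothing.
It fails at once if a look-alike (blue ball, yellow-lidded jar, blue tin) is moved by more than 30 mm (distance of any of blue_ball, pin_jar, blue_tin from where it was at the start of the episode above 0.03 m).
It fails at once if the marble jar, cup or jacks tin is tipped by more than 35 degrees (angle between any of marble_jar, cup, jacks_tin's own z axis and vertical above 0.61 rad).
It fails at once if the marble jar, cup or jacks tin is dropped (falls free of the fingers faster than 0.7 m/s, some 25 mm) ((contact force between marble_jar and the fingers below 0.05 N and linear speed of marble_jar above 0.7 m/s) or (contact force between cup and the fingers below 0.05 N and linear speed of cup above 0.7 m/s) or (contact force between jacks_tin and the fingers below 0.05 N and linear speed of jacks_tin above 0.7 m/s)).
It also fails if it takes over 106 s, if anything falls off the work surface, if the arm or the gripper's body presses on something with over 40 N, if the wrist force passes 120 N, or if a joint passes its speed limit or range.

## Working session

There is one attempt and no reset: what is moved stays moved. The work goes in short steps, Python scripts to look and compute and a tool call to move; the robot and the scene stay as the last step left them, time stands still between calls to the robot, and variables do not carry over. Pictures are saved under pics/ and viewed, at most 14 in all, crops included, and the job is handed in when it is done.

Besides the shell and the picture viewer there is one more tool, called after "Call:" in YAML: its name, and indented under it one key for each argument. apply_moves: Moves the arm, as the interface text tells. Its arguments: {"type":"object","properties":{"rows":{"type":"array"}},"required":["rows"]}

```bash
mkdir -p pics; ls; python3 - <<'E'
from rig import *
import cv2,numpy as np
for n in("scene","side"):
    p,d=capture(n); np.savez(n+'.npz',p=p,d=d); cv2.imwrite(f'pics/{n}0.png',p[:,:,::-1]); print(camera_params(n))
s=read_state();print(s)
E
```

```text
pics
{'fx': 462.3007831659518, 'fy': 462.3007831659518, 'cx': 267.8527751381396, 'cy': 205.9649997466997, 'D': array([-0.07794543,  0.        ,  0.        ,  0.        ,  0.        ]), 'xyz': array([ 1.03475262, -0.58768061,  0.85968838]), 'orientation': array([[ 6.94281140e-01, -5.15656465e-01,  5.02067833e-01],
       [ 7.19703736e-01,  4.96974806e-01, -4.84811897e-01],
       [ 4.81324559e-04,  6.97935851e-01,  7.16160119e-01]])}
{'fx': 406.6709347998111, 'fy': 406.6709347998111, 'cx': 277.8327764848984, 'cy': 201.69595489309384, 'D': array([-0.02612465,  0.        ,  0.        ,  0.        ,  0.        ]), 'xyz': array([0.19933104, 0.52319833, 0.76100192]), 'orientation': array([[-0.89910692,  0.32891864, -0.28882395],
       [-0.43772546, -0.67828493,  0.59019147],
       [-0.00177996,  0.65707083,  0.75382674]])}
{'time_s': 0.1, 'joint_positions': array([-8.14461473e+01,  3.02721073e+01,  8.21493160e+01, -1.62458524e-03,
        6.76897865e+01, -1.02265331e+01]), 'qvel': array([-0.00120487, -0.07960977, -0.23760281,  0.02438678,  0.15937578,
        0.02816785]), 'tau': array([-6.89139615e-04, -4.40986776e+01, -1.77150679e+01,  6.34528440e-02,
        5.34561288e-02, -5.80393385e-05]), 'position': array([ 0.20114164, -0.59105054,  0.22278442]), 'tcp_rot': array([[ 9.46756103e-01,  3.21951521e-01, -3.14638710e-04],
       [ 3.21951517e-01, -9.46754219e-01,  1.91548384e-03],
       [ 3.18807411e-04, -1.91479443e-03, -9.99998116e-01]]), 'force': array([ 0.24677703, -0.21742867,  0.12321963]), 'moment': array([-0.00035761,  0.00314486, -0.01037991]), 'grasp_force': 0.0, 'opening': 1.0001949444702465}
```

View pics/scene0.png

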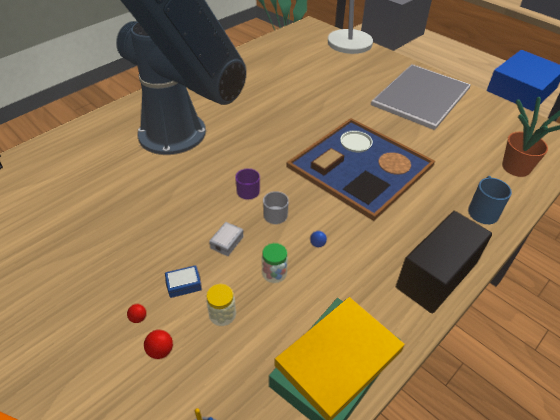

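View pics/side0.png

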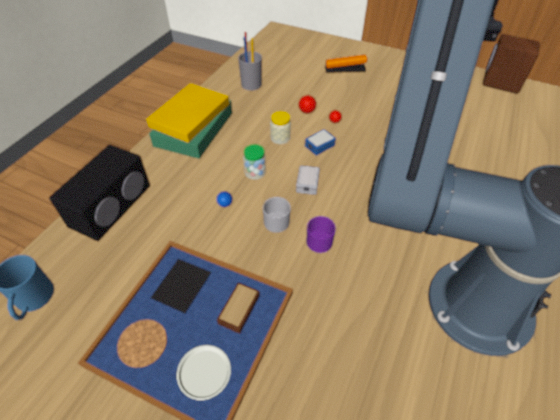

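The scene view shows the steel cup (276,208), purple cup (248,184), steel jacks tin (227,239), blue tin (183,281), green-lid jar (275,262), yellow-lid jar (220,305), and blue ball (318,239). It also shows a small red ball (137,313) and a bigger one (158,344), and in the caddy the dish (356,142), coaster (395,163), mat (367,187) and domino box (327,160). The side view agrees.

Candidates: the red ball is the one at (137,313), the smaller of the two. The cup is the grey one, the jar has the green lid, and the tin is the plain steel one.

```bash
cat > h.py <<'E'
from rig import *
import cv2,numpy as np
def cloud(p,d,c):
    h,w=d.shape; u,v=np.meshgrid(np.arange(w),np.arange(h))
    K=np.array([[c['fx'],0,c['cx']],[0,c['fy'],c['cy']],[0,0,1]])
    q=cv2.undistortPoints(np.stack([u,v],-1).reshape(-1,1,2).astype(float),K,np.array(c['D'])).reshape(h,w,2)
    P=np.stack([q[...,0]*d,-q[...,1]*d,-d],-1)
    return P@np.array(c['orientation']).T+np.array(c['xyz'])
def project(X,c):
    K=np.array([[c['fx'],0,c['cx']],[0,c['fy'],c['cy']],[0,0,1]])
    Q=(np.atleast_2d(X)-c['xyz'])@np.array(c['orientation'])*[1,-1,-1]
    return cv2.projectPoints(Q,np.zeros(3),np.zeros(3),K,np.array(c['D']))[0][:,0]
E
python3 - <<'E'
from h import *
W={}
for n in("scene","side"):
    z=np.load(n+'.npz');P=cloud(z['p'],z['d'],camera_params(n));W[n]=(z['p'],P,z['d'])
O={'cup':((276,208),(277,214)),'purple':((248,184),(320,235)),'tin':((227,239),(308,180)),'bluetin':((183,281),(320,141)),'jar':((275,262),(255,162)),'pin':((220,305),(281,127)),'bball':((318,239),(224,199)),'red':((137,313),(335,116)),'bigred':((158,344),(307,104)),'dish':((356,142),(204,372)),'coaster':((395,163),(142,343)),'mat':((367,187),(181,285)),'domino':((327,160),(238,307))}
for k,(a,b) in O.items():
    for n,(u,v) in(("scene",a),("side",b)):
        p,P,d=W[n]; c=P[v,u]
        r=np.hypot(*(P[...,:2]-c[:2]).transpose(2,0,1)); 
        m=(r<.06)&(d>0)&(P[...,2]>.012)&(P[...,2]<.15)
        zt=np.percentile(P[m][:,2],97) if m.sum()>5 else 0
        # cut to blob in picture
        lab=cv2.connectedComponents(m.astype(np.uint8))[1]; 
        mm=lab==lab[v,u] if m[v,u] else m
        X=P[mm]; top=X[X[:,2]>zt-.006]
        (cx,cy),(w,h),an=cv2.minAreaRect((top[:,:2]*1000).astype(np.float32)) if len(top)>4 else ((0,0),(0,0),0)
        print(k,n,c.round(3),'ztop',round(zt,3),'rect',round(cx),round(cy),round(w),round(h),round(an))
for n in W:
    p,P,d=W[n]; hsv=cv2.cvtColor(p,cv2.COLOR_RGB2HSV)
    m=(hsv[...,0]>105)&(hsv[...,0]<128)&(hsv[...,1]>120)&(P[...,0]>.35)&(abs(P[...,2])<.03)&(d>0)
    lab,st=cv2.connectedComponentsWithStats(m.astype(np.uint8))[1:3]
    i=1+st[1:,4].argmax(); X=P[lab==i]; print(n,'felt',X[:,2].mean(),cv2.minAreaRect((X[:,:2]*1000).astype(np.float32)))
E
```

```text
cup scene [ 0.491 -0.035  0.057] ztop 0.057 rect 469 -17 59 62 46
cup side [ 0.474 -0.034  0.003] ztop 0.055 rect 468 -13 62 64 25
purple scene [ 0.38  -0.026  0.056] ztop 0.057 rect 357 -9 62 60 50
purple side [ 0.357 -0.02   0.004] ztop 0.056 rect 354 -5 62 63 38
tin scene [ 0.466 -0.171  0.032] ztop 0.034 rect 452 -164 54 76 17
tin side [ 0.444 -0.148  0.028] ztop 0.033 rect 450 -160 52 75 18
bluetin scene [ 0.489 -0.317  0.03 ] ztop 0.033 rect 480 -313 75 54 63
bluetin side [ 0.472 -0.297  0.031] ztop 0.033 rect 478 -310 74 53 64
jar scene [ 0.614 -0.16   0.073] ztop 0.078 rect 594 -144 52 54 47
jar side [ 0.576 -0.118  0.062] ztop 0.077 rect 594 -141 50 51 28
pin scene [ 0.615 -0.313  0.075] ztop 0.078 rect 596 -298 50 53 51
pin side [ 0.578 -0.272  0.06 ] ztop 0.077 rect 594 -297 51 53 36
bball scene [ 0.615 -0.019  0.034] ztop 0.042 rect 608 -12 24 24 44
bball side [0.599 0.    0.031] ztop 0.04 rect 604 -7 26 25 35
red scene [ 0.492 -0.436  0.037] ztop 0.041 rect 482 -432 31 26 16
red side [ 0.474 -0.42   0.031] ztop 0.04 rect 477 -429 27 20 12
bigred scene [ 0.587 -0.447  0.0
[... 180 characters left out ...]
 [0.428 0.36  0.012] ztop 0.02 rect 427 361 95 94 5
coaster scene [0.569 0.363 0.013] ztop 0.016 rect 567 362 88 91 34
coaster side [0.562 0.366 0.013] ztop 0.015 rect 562 365 89 91 44
mat scene [0.574 0.226 0.012] ztop 0.016 rect 575 227 82 104 2
mat side [0.567 0.231 0.012] ztop 0.015 rect 586 242 51 28 56
domino scene [0.437 0.219 0.027] ztop 0.033 rect 435 221 51 94 3
domino side [0.43 0.23 0.03] ztop 0.033 rect 433 225 51 91 2
scene felt 0.00835562397691502 ((526.9946899414062, 304.649658203125), (219.54112243652344, 266.27130126953125), 10.949153900146484)
side felt 0.008145695616498567 ((500.20831298828125, 294.46685791015625), (278.8605041503906, 278.8997497558594), 2.05766224861145)
```

```bash
cat >> h.py <<'E'
def goto(x,y,gz,yaw=None):
    "grasp-point target (world m, yaw of tool x in deg) -> tool-frame shift mm, rz units"
    s=read_state();R=s['tcp_rot'];t=np.array([x,y,gz+.006])
    d=R.T@(t-s['position'])*1000; cur=np.degrees(np.arctan2(R[1,0],R[0,0]))
    tilt=np.degrees(R.T@np.cross(R[:,2],[0,0,-1]))
    rz=0 if yaw is None else -((yaw-cur+180)%360-180)/6
    print('shift',d.round(1),'rz',round(rz,2),'cur yaw',round(cur,2),'tilt fix deg',tilt.round(2),'pos',s['position'].round(4),'q6',s['joint_positions'][5].round(1),'t',s['time_s'])
E
python3 -c "
from h import *
goto(.4685,-.04,.20,92)"
```

```text
shift [ 430.5 -435.6   17.8] rz -12.2 cur yaw 18.78 tilt fix deg [-0.11 -0.02 -0.  ] pos [ 0.2011 -0.5911  0.2228] q6 -10.2 t 0.1
```

Call:
apply_moves:
  rows:
    - {"x": 430, "y": -435, "z": 18, "rz": -12.2}
    - {"x": 430, "y": -435, "z": 18, "rz": -12.2}
    - {"x": 430, "y": -435, "z": 18, "rz": -12.2}
    - {"x": 430, "y": -435, "z": 18, "rz": -12.2}
    - {"x": 430, "y": -435, "z": 18, "rz": -12.2}
    - {"x": 430, "y": -435, "z": 18, "rz": -12.2}
    - {"x": 430, "y": -435, "z": 18, "rz": -12.2}
    - {"x": 430, "y": -435, "z": 18, "rz": -12.2}
    - {"x": 430, "y": -435, "z": 18, "rz": -12.2}
    - {"x": 430, "y": -435, "z": 18, "rz": -12.2}

```text
validation failed for argument at $.ro...
```

Call:
apply_moves:
  rows:
    - {"x": 0}
    - {"x": 0}
    - {"x": 0}

```text
validation failed for argument at $.ro...
```

```bash
python3 - <<'E'
from h import *
goto(.4685,-.015,.03,92)
c=camera_params('wrist');p,d=capture('wrist');cv2.imwrite('pics/w1.png',p[:,:,::-1]);np.savez('w1.npz',p=p,d=d)
print(c['xyz'],c['orientation'].round(2).tolist(),project([.4685,-.015,.055],c))
E
```

```text
shift [ 438.5 -458.9  187.8] rz -12.2 cur yaw 18.78 tilt fix deg [-0.11 -0.02 -0.  ] pos [ 0.2011 -0.5911  0.2228] q6 -10.2 t 0.1
[ 0.27534515 -0.56611953  0.38465505] [[0.32, 0.91, 0.27], [-0.95, 0.31, 0.09], [-0.0, -0.29, 0.96]] [[-136.23178719 -190.03613682]]
```

Call:
apply_moves:
  rows:
    - {"x": 0, "y": 0, "z": 0, "rx": 0, "ry": 0, "rz": 0, "claw": 0}

```text
time_s: 0.28
position: [0.2012, -0.5914, 0.2232]
tcp_rot: [[0.947, 0.322, -0.0], [0.322, -0.947, 0.001], [0.0, -0.001, -1.0]]
force: [0.2, -0.4, 0.3]
opening: 0.999
grasp_force: 0.0
```

Call:
apply_moves:
  rows:
    - {"x": 430, "y": -435, "z": 18, "rx": 0, "ry": 0, "rz": -12.2, "claw": 0}
    - {"x": 430, "y": -435, "z": 18, "rx": 0, "ry": 0, "rz": -12.2, "claw": 0}
    - {"x": 430, "y": -435, "z": 18, "rx": 0, "ry": 0, "rz": -12.2, "claw": 0}
    - {"x": 430, "y": -435, "z": 18, "rx": 0, "ry": 0, "rz": -12.2, "claw": 0}
    - {"x": 430, "y": -435, "z": 18, "rx": 0, "ry": 0, "rz": -12.2, "claw": 0}
    - {"x": 430, "y": -435, "z": 18, "rx": 0, "ry": 0, "rz": -12.2, "claw": 0}
    - {"x": 430, "y": -435, "z": 18, "rx": 0, "ry": 0, "rz": -12.2, "claw": 0}
    - {"x": 430, "y": -435, "z": 18, "rx": 0, "ry": 0, "rz": -12.2, "claw": 0}
    - {"x": 430, "y": -435, "z": 18, "rx": 0, "ry": 0, "rz": -12.2, "claw": 0}
    - {"x": 430, "y": -435, "z": 18, "rx": 0, "ry": 0, "rz": -12.2, "claw": 0}

```text
time_s: 1.52
position: [0.4691, -0.0392, 0.2058]
tcp_rot: [[-0.036, 0.999, 0.001], [0.999, 0.036, -0.0], [-0.0, 0.001, -1.0]]
force: [0.9, 0.4, 0.4]
opening: 1.0
grasp_force: 0.0
```

```bash
python3 - <<'E'
from h import *
goto(.4685,-.015,.20,92)
E
```

```text
shift [24.2  0.3 -0.2] rz 0.01 cur yaw 92.06 tilt fix deg [0.04 0.01 0.  ] pos [ 0.4691 -0.0392  0.2058] q6 -20.5 t 1.525
```

```bash
python3 - <<'E'
from h import *
c=camera_params('wrist');p,d=capture('wrist');cv2.imwrite('pics/w1.png',p[:,:,::-1])
P=cloud(p,d,c)
print(project([[.4685,-.015,.055],[.451,-.162,.03],[.594,-.142,.075]],c))
m=(d>0)&(P[...,2]>.05)&(P[...,2]<.062)&(np.hypot(P[...,0]-.4685,P[...,1]+.015)<.045)
print(m.sum(),cv2.minEnclosingCircle((P[m][:,:2]*1000).astype(np.float32)),np.median(P[m][:,2]))
E
```

```text
[[278.74107613 165.7524417 ]
 [258.10164907 292.69789135]
 [402.08746533 302.79740443]]
676 ((468.8839111328125, -14.60845947265625), 31.9526309967041) 0.05551092789432768
```

View pics/w1.png

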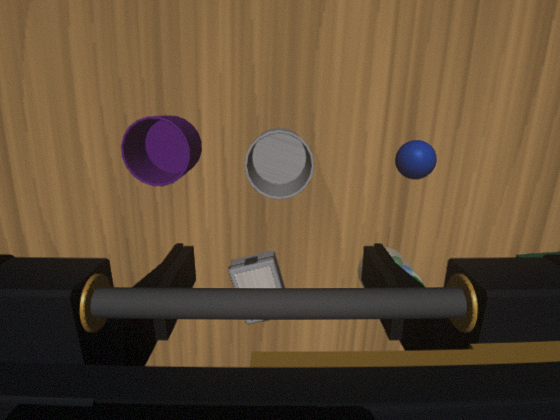

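The wrist view shows the grey steel cup at (279,164), the purple one at (162,150) and the blue ball at (416,160). The measured rim radius of 32 mm fits the cup, so I'm grasping it.

Call:
apply_moves:
  rows:
    - {"x": 24.5, "y": -0.5, "z": 60, "rx": 0, "ry": 0, "rz": 0, "claw": 0}
    - {"x": 24.5, "y": -0.5, "z": 110, "rx": 0, "ry": 0, "rz": 0, "claw": 0}
    - {"x": 24.5, "y": -0.5, "z": 150, "rx": 0, "ry": 0, "rz": 0, "claw": 0}
    - {"x": 24.5, "y": -0.5, "z": 170, "rx": 0, "ry": 0, "rz": 0, "claw": 0}
    - {"x": 24.5, "y": -0.5, "z": 170, "rx": 0, "ry": 0, "rz": 0, "claw": 0}
    - {"x": 24.5, "y": -0.5, "z": 170, "rx": 0, "ry": 0, "rz": 0, "claw": 255}
    - {"x": 24.5, "y": -0.5, "z": 170, "rx": 0, "ry": 0, "rz": 0, "claw": 255}
    - {"x": 24.5, "y": -0.5, "z": 170, "rx": 0, "ry": 0, "rz": 0, "claw": 255}
    - {"x": 24.5, "y": -0.5, "z": 170, "rx": 0, "ry": 0, "rz": 0, "claw": 255}
    - {"x": 24.5, "y": -0.5, "z": 170, "rx": 0, "ry": 0, "rz": 0, "claw": 255}

```text
time_s: 2.82
position: [0.468, -0.0172, 0.0365]
tcp_rot: [[-0.035, 0.999, 0.003], [0.999, 0.035, -0.001], [-0.001, 0.003, -1.0]]
force: [-0.1, 0.4, 5.4]
opening: 0.709
grasp_force: 30.0
```

```bash
python3 - <<'E'
from h import *
s=read_state();print(s['opening']*87,s['grasp_force'])
goto(.565,.3635,.13,92);goto(.565,.3635,.043,92)
E
```

```text
61.66877474337761 29.999700905755162
shift [377.  110.4 -99.5] rz -0.0 cur yaw 91.98 tilt fix deg [0.15 0.04 0.  ] pos [ 0.468  -0.0172  0.0365] q6 -17.8 t 2.825
shift [377.1 110.2 -12.5] rz -0.0 cur yaw 91.98 tilt fix deg [0.15 0.04 0.  ] pos [ 0.468  -0.0172  0.0365] q6 -17.8 t 2.825
```

Call:
apply_moves:
  rows:
    - {"x": 0, "y": 0, "z": -20, "rx": 0, "ry": 0, "rz": 0, "claw": 255}
    - {"x": 0, "y": 0, "z": -60, "rx": 0, "ry": 0, "rz": 0, "claw": 255}
    - {"x": 20, "y": 20, "z": -110, "rx": 0, "ry": 0, "rz": 0, "claw": 255}
    - {"x": 70, "y": 40, "z": -150, "rx": 0, "ry": 0, "rz": 0, "claw": 255}
    - {"x": 120, "y": 60, "z": -160, "rx": 0, "ry": 0, "rz": 0, "claw": 255}
    - {"x": 170, "y": 60, "z": -160, "rx": 0, "ry": 0, "rz": 0, "claw": 255}
    - {"x": 210, "y": 60, "z": -160, "rx": 0, "ry": 0, "rz": 0, "claw": 255}
    - {"x": 230, "y": 60, "z": -160, "rx": 0, "ry": 0, "rz": 0, "claw": 255}
    - {"x": 230, "y": 60, "z": -160, "rx": 0, "ry": 0, "rz": 0, "claw": 255}
    - {"x": 230, "y": 60, "z": -160, "rx": 0, "ry": 0, "rz": 0, "claw": 255}

```text
time_s: 4.08
position: [0.5188, 0.2138, 0.1954]
tcp_rot: [[-0.034, 0.999, -0.001], [0.999, 0.034, -0.001], [-0.001, -0.001, -1.0]]
force: [0.1, 0.2, -1.6]
opening: 0.712
grasp_force: 30.0
```

```bash
python3 - <<'E'
from h import *
c=camera_params('wrist');p,d=capture('wrist');cv2.imwrite('pics/w2.png',p[:,:,::-1])
P=cloud(p,d,c);np.savez('w2.npz',p=p,P=P,d=d)
s=read_state();print(s['opening'],s['grasp_force'])
# coaster: orange-brown, z 10-16 mm
for n,(x,y) in dict(coaster=(.565,.3635),dish=(.429,.36),mat=(.571,.229)).items():
    m=(d>0)&(abs(P[...,2]-.0135)<(.009 if n=='dish' else .0027))&(P[...,2]>.0107)&(np.hypot(P[...,0]-x,P[...,1]-y)<.066)
    X=(P[m][:,:2]*1000).astype(np.float32); print(n,len(X),cv2.minAreaRect(X),cv2.minEnclosingCircle(X))
goto(.565,.3635,.043,92)
E
```

```text
0.7085232684412985 29.998008554102853
coaster 6686 ((565.2227783203125, 341.5699157714844), (130.0963897705078, 87.49700927734375), 2.4343039989471436) ((564.3939208984375, 360.3932189941406), 65.22380065917969)
dish 7068 ((430.3185729980469, 338.7402648925781), (129.8585205078125, 85.01752471923828), 1.3641988039016724) ((429.2868957519531, 359.994873046875), 65.66439819335938)
mat 7455 ((576.9364013671875, 236.7771759033203), (111.10773468017578, 130.66012573242188), 53.94001388549805) ((571.1409912109375, 229.261962890625), 65.6469497680664)
shift [148.4  51.1 146.3] rz -0.02 cur yaw 91.9 tilt fix deg [-0.04  0.04 -0.  ] pos [0.5189 0.2136 0.1954] q6 9.1 t 4.125
```

View pics/w2.png

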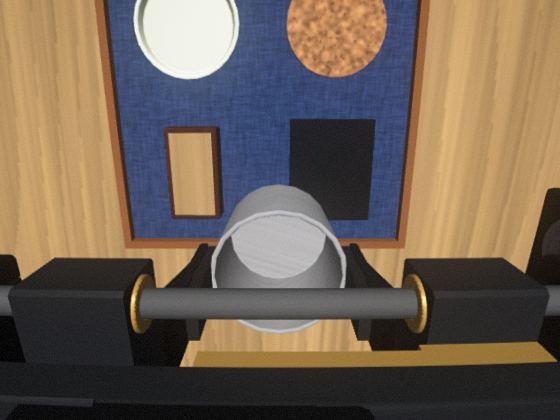

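The wrist view shows the cup held upright at (279,258), the dish at (187,25), the coaster at (336,25), the domino box at (193,172) and the mat at (332,168). Next I refine the centres of the places by contour fit.

```bash
cat >> h.py <<'E'
from scipy.optimize import least_squares
def circ(X):
    f=lambda q:np.hypot(X[:,0]-q[0],X[:,1]-q[1])-q[2]
    return least_squares(f,[*X.mean(0),.04],loss='soft_l1',f_scale=.001).x
E
python3 - <<'E'
from h import *
z=np.load('w2.npz');p,P,d=z['p'],z['P'],z['d'];hsv=cv2.cvtColor(p,cv2.COLOR_RGB2HSV)
H,S,V=cv2.split(hsv)
def edge(m,seed):
    m=m.astype(np.uint8);lab=cv2.connectedComponents(m)[1];m=(lab==lab[seed[1],seed[0]]).astype(np.uint8)
    c=max(cv2.findContours(m,0,cv2.CHAIN_APPROX_NONE)[0],key=len)[:,0]
    c=c[(c[:,1]>2)]; return P[c[:,1],c[:,0]]
blue=(H>100)&(H<130)&(S>80)
a=cv2.morphologyEx((~blue).astype(np.uint8),cv2.MORPH_OPEN,np.ones((3,3)))
a[:2]=0
X=edge(a,(336,25));print('coaster',circ(X),np.median(X[:,2]))
X=edge(a,(187,25));print('dish',circ(X),np.median(X[:,2]))
m=(d>0)&(V<45)&(abs(P[...,2]-.012)<.004)&(np.hypot(P[...,0]-.571,P[...,1]-.229)<.07)
v,u=np.nonzero(m);print('mat',cv2.minAreaRect((P[m][:,:2]*1000).astype(np.float32)),u.min(),u.max(),v.min(),v.max())
m=(d>0)&(P[...,2]>.2)&(P[...,2]<.24)&(abs(P[...,0]-.52)<.045)
print('wood edge z',np.median(P[100:200,450:,2]))
m=(d>0)&(np.hypot(P[...,0]-.519,P[...,1]-.215)<.04)&(P[...,2]>.15)
v,u=np.nonzero(m);print(len(u));X=P[m];zt=np.percentile(X[:,2],98);T=X[abs(X[:,2]-zt)<.003];print('cup rim',zt,circ(T))
E
```

```text
coaster [0.56645645 0.36505753 0.04638107 0.04      ] 0.00980191330651703
dish [0.42780733 0.36171509 0.04913211 0.04      ] 0.009495656035457406
mat ((570.7599487304688, 228.16961669921875), (82.73038482666016, 102.48571014404297), 1.895037055015564) 290 374 120 219
wood edge z 0.0008850120195898203
45403
cup rim 0.31029461495362193 [0.52243736 0.03038816 0.20945707 0.04      ]
```

Call:
apply_moves:
  rows:
    - {"x": 50, "y": 20, "z": 20, "rx": 0, "ry": 0, "rz": 0, "claw": 255}
    - {"x": 100, "y": 40, "z": 40, "rx": 0, "ry": 0, "rz": 0, "claw": 255}
    - {"x": 147, "y": 51.5, "z": 60, "rx": 0, "ry": 0, "rz": 0, "claw": 255}
    - {"x": 147, "y": 51.5, "z": 90, "rx": 0, "ry": 0, "rz": 0, "claw": 255}
    - {"x": 147, "y": 51.5, "z": 120, "rx": 0, "ry": 0, "rz": 0, "claw": 255}
    - {"x": 147, "y": 51.5, "z": 132, "rx": 0, "ry": 0, "rz": 0, "claw": 255}
    - {"x": 147, "y": 51.5, "z": 138, "rx": 0, "ry": 0, "rz": 0, "claw": 255}
    - {"x": 147, "y": 51.5, "z": 140, "rx": 0, "ry": 0, "rz": 0, "claw": 255}
    - {"x": 147, "y": 51.5, "z": 140, "rx": 0, "ry": 0, "rz": 0, "claw": 255}

```text
time_s: 5.25
position: [0.5661, 0.3638, 0.0567]
tcp_rot: [[-0.034, 0.999, 0.002], [0.999, 0.034, 0.001], [0.001, 0.002, -1.0]]
force: [-0.7, -0.8, -1.5]
opening: 0.713
grasp_force: 30.0
```

```bash
python3 - <<'E'
from h import *
goto(.5655,.362,.0445,92)
E
```

```text
shift [-1.7 -0.7  6.2] rz -0.01 cur yaw 91.96 tilt fix deg [ 0.1  -0.04 -0.  ] pos [0.5661 0.3638 0.0567] q6 21.3 t 5.25
```

Call:
apply_moves:
  rows:
    - {"x": -1, "y": 0, "z": 3, "rx": 0, "ry": 0, "rz": 0, "claw": 255}
    - {"x": -1, "y": 0, "z": 5, "rx": 0, "ry": 0, "rz": 0, "claw": 255}
    - {"x": -1, "y": 0, "z": 6.5, "rx": 0, "ry": 0, "rz": 0, "claw": 255}
    - {"x": -1, "y": 0, "z": 7, "rx": 0, "ry": 0, "rz": 0, "claw": 255}

```text
time_s: 5.75
position: [0.5653, 0.3628, 0.0496]
tcp_rot: [[-0.035, 0.999, 0.0], [0.999, 0.035, -0.0], [-0.0, 0.0, -1.0]]
force: [-3.3, -1.9, 7.5]
opening: 0.711
grasp_force: 30.0
```

Call:
apply_moves:
  rows:
    - {"x": 0, "y": 0, "z": 0, "rx": 0, "ry": 0, "rz": 0, "claw": 100}
    - {"x": 0, "y": 0, "z": 0, "rx": 0, "ry": 0, "rz": 0, "claw": 0}
    - {"x": 0, "y": 0, "z": 0, "rx": 0, "ry": 0, "rz": 0, "claw": 0}
    - {"x": 0, "y": 0, "z": 0, "rx": 0, "ry": 0, "rz": 0, "claw": 0}
    - {"x": 0, "y": 0, "z": -30, "rx": 0, "ry": 0, "rz": 0, "claw": 0}
    - {"x": 0, "y": 0, "z": -80, "rx": 0, "ry": 0, "rz": 0, "claw": 0}
    - {"x": -30, "y": 0, "z": -120, "rx": 0, "ry": 0, "rz": 0, "claw": 0}
    - {"x": -60, "y": 0, "z": -140, "rx": 0, "ry": 0, "rz": 0, "claw": 0}
    - {"x": -80, "y": 0, "z": -150, "rx": 0, "ry": 0, "rz": 0, "claw": 0}
    - {"x": -80, "y": 0, "z": -150, "rx": 0, "ry": 0, "rz": 0, "claw": 0}

```text
time_s: 7.0
position: [0.5686, 0.2817, 0.1989]
tcp_rot: [[-0.032, 0.999, 0.0], [0.999, 0.032, 0.0], [0.0, 0.0, -1.0]]
force: [-0.3, -0.3, 0.0]
opening: 0.998
grasp_force: 0.0
```

```bash
python3 - <<'E'
from h import *
c=camera_params('wrist');p,d=capture('wrist');cv2.imwrite('pics/w3.png',p[:,:,::-1])
P=cloud(p,d,c)
m=(d>0)&(abs(P[...,2]-.0675)<.003)&(np.hypot(P[...,0]-.5655,P[...,1]-.364)<.05)
print('cup',circ(P[m]),m.sum(),np.median(P[m][:,2]))
X=P[(d>0)&(abs(P[...,2]-.013)<.003)&(np.hypot(P[...,0]-.5655,P[...,1]-.364)<.055)]
print(project([.5655,.364,.013],c))
goto(.594,-.1425,.20,92)
E
```

```text
cup [0.56480583 0.36491255 0.03029792 0.04      ] 844 0.06853123234925934
[[278.09424815 100.1355936 ]]
shift [-425.6   11.9   -8.2] rz -0.02 cur yaw 91.9 tilt fix deg [-0.05 -0.03 -0.  ] pos [0.568  0.2825 0.1981] q6 14.4 t 7.05
```

View pics/w3.png

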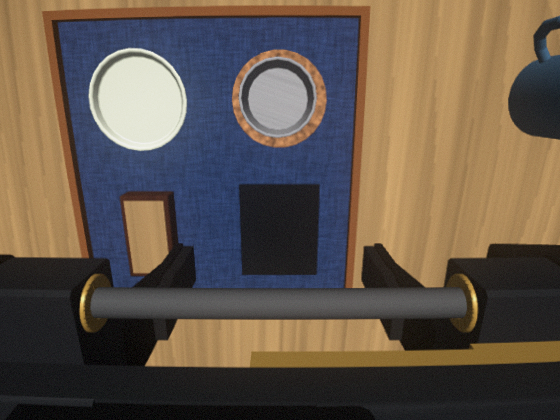

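The cup stands centred on the coaster at (279,97). The dish is at (138,99) and the mat at (279,229). Next is the jar.

Call:
apply_moves:
  rows:
    - {"x": -475, "y": 12, "z": -8, "rx": 0, "ry": 0, "rz": 0, "claw": 0}
    - {"x": -475, "y": 12, "z": -8, "rx": 0, "ry": 0, "rz": 0, "claw": 0}
    - {"x": -475, "y": 12, "z": -8, "rx": 0, "ry": 0, "rz": 0, "claw": 0}
    - {"x": -475, "y": 12, "z": -8, "rx": 0, "ry": 0, "rz": 0, "claw": 0}
    - {"x": -475, "y": 12, "z": -8, "rx": 0, "ry": 0, "rz": 0, "claw": 0}
    - {"x": -475, "y": 12, "z": -8, "rx": 0, "ry": 0, "rz": 0, "claw": 0}
    - {"x": -475, "y": 12, "z": -8, "rx": 0, "ry": 0, "rz": 0, "claw": 0}
    - {"x": -475, "y": 12, "z": -8, "rx": 0, "ry": 0, "rz": 0, "claw": 0}
    - {"x": -475, "y": 12, "z": -8, "rx": 0, "ry": 0, "rz": 0, "claw": 0}
    - {"x": -475, "y": 12, "z": -8, "rx": 0, "ry": 0, "rz": 0, "claw": 0}

```text
time_s: 8.3
position: [0.5962, -0.1899, 0.2052]
tcp_rot: [[-0.035, 0.999, -0.002], [0.999, 0.035, 0.002], [0.002, -0.002, -1.0]]
force: [0.8, 1.0, 0.4]
opening: 1.001
grasp_force: 0.0
```

```bash
python3 - <<'E'
from h import *
c=camera_params('wrist');p,d=capture('wrist');cv2.imwrite('pics/w4.png',p[:,:,::-1])
P=cloud(p,d,c); hsv=cv2.cvtColor(p,cv2.COLOR_RGB2HSV)
m=(d>0)&(abs(P[...,2]-.075)<.004)&(np.hypot(P[...,0]-.594,P[...,1]+.1425)<.04)
X=P[m];print('lid',m.sum(),cv2.minEnclosingCircle((X[:,:2]*1000).astype(np.float32)),np.median(X[:,2]),'hue',np.median(hsv[m],0))
m=(d>0)&(abs(P[...,2]-.03)<.006)&(np.hypot(P[...,0]-.451,P[...,1]+.162)<.055)
print('tin',m.sum(),cv2.minAreaRect((P[m][:,:2]*1000).astype(np.float32)),np.median(P[m][:,2]),np.median(hsv[m],0))
print(project([[.594,-.1425,.075],[.451,-.162,.03]],c))
goto(.594,-.1425,.042,92)
E
```

```text
lid 3144 ((594.8465576171875, -142.21656799316406), 26.71336555480957) 0.07576605169476006 hue [ 62. 148. 117.]
tin 3847 ((452.7108459472656, -162.16062927246094), (53.017398834228516, 73.98570251464844), 15.90793514251709) 0.031146579302233468 [ 14.  20. 156.]
[[278.33669171 142.87119021]
 [132.91412504 153.31991223]]
shift [ 46.7  -0.2 157.6] rz 0.01 cur yaw 92.07 tilt fix deg [-0.12 -0.11 -0.  ] pos [ 0.5962 -0.1895  0.2055] q6 -30.0 t 8.35
```

View pics/w4.png

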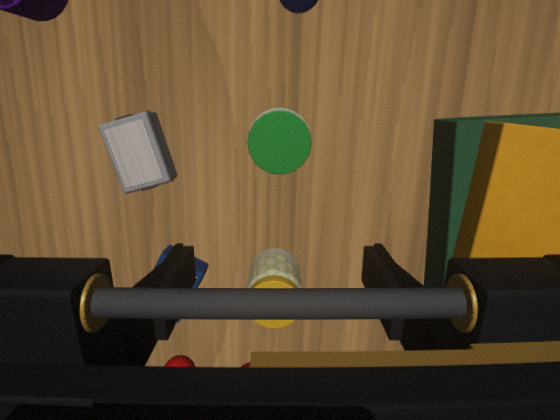

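The green-lid jar is at (279,142) with a lid radius of 26.7 mm, which fits. The steel tin is at (138,152), and the yellow-lid jar is behind at (274,300). I'm grasping the green jar.

Call:
apply_moves:
  rows:
    - {"x": 47, "y": 0.5, "z": 40, "rx": 0, "ry": 0, "rz": 0, "claw": 0}
    - {"x": 47, "y": 0.5, "z": 90, "rx": 0, "ry": 0, "rz": 0, "claw": 0}
    - {"x": 47, "y": 0.5, "z": 135, "rx": 0, "ry": 0, "rz": 0, "claw": 0}
    - {"x": 47, "y": 0.5, "z": 158, "rx": 0, "ry": 0, "rz": 0, "claw": 0}
    - {"x": 47, "y": 0.5, "z": 158, "rx": 0, "ry": 0, "rz": 0, "claw": 0}
    - {"x": 47, "y": 0.5, "z": 158, "rx": 0, "ry": 0, "rz": 0, "claw": 255}
    - {"x": 47, "y": 0.5, "z": 158, "rx": 0, "ry": 0, "rz": 0, "claw": 255}
    - {"x": 47, "y": 0.5, "z": 158, "rx": 0, "ry": 0, "rz": 0, "claw": 255}
    - {"x": 47, "y": 0.5, "z": 158, "rx": 0, "ry": 0, "rz": 0, "claw": 255}
    - {"x": 47, "y": 0.5, "z": 158, "rx": 0, "ry": 0, "rz": 0, "claw": 255}

```text
time_s: 9.6
position: [0.5954, -0.1448, 0.0495]
tcp_rot: [[-0.034, 0.999, 0.0], [0.999, 0.034, -0.0], [-0.0, 0.0, -1.0]]
force: [-2.0, 0.2, 5.8]
opening: 0.644
grasp_force: 30.0
```

```bash
python3 - <<'E'
from h import *
goto(.4285,.3605,.14,92)
E
```

```text
shift [ 510.7 -149.4  -96.6] rz -0.0 cur yaw 91.97 tilt fix deg [0.01 0.01 0.  ] pos [ 0.5954 -0.1448  0.0495] q6 -26.1 t 9.6
```

Call:
apply_moves:
  rows:
    - {"x": 0, "y": 0, "z": -25, "rx": 0, "ry": 0, "rz": 0, "claw": 255}
    - {"x": 10, "y": -5, "z": -70, "rx": 0, "ry": 0, "rz": 0, "claw": 255}
    - {"x": 50, "y": -20, "z": -100, "rx": 0, "ry": 0, "rz": 0, "claw": 255}
    - {"x": 105, "y": -35, "z": -110, "rx": 0, "ry": 0, "rz": 0, "claw": 255}
    - {"x": 160, "y": -50, "z": -110, "rx": 0, "ry": 0, "rz": 0, "claw": 255}
    - {"x": 215, "y": -65, "z": -110, "rx": 0, "ry": 0, "rz": 0, "claw": 255}
    - {"x": 270, "y": -80, "z": -110, "rx": 0, "ry": 0, "rz": 0, "claw": 255}
    - {"x": 325, "y": -95, "z": -110, "rx": 0, "ry": 0, "rz": 0, "claw": 255}
    - {"x": 380, "y": -110, "z": -110, "rx": 0, "ry": 0, "rz": 0, "claw": 255}
    - {"x": 425, "y": -125, "z": -110, "rx": 0, "ry": 0, "rz": 0, "claw": 255}

```text
time_s: 10.85
position: [0.4547, 0.2777, 0.1582]
tcp_rot: [[-0.035, 0.999, -0.0], [0.999, 0.035, 0.0], [0.0, -0.0, -1.0]]
force: [0.9, -0.3, -3.4]
opening: 0.649
grasp_force: 30.0
```

Call:
apply_moves:
  rows:
    - {"x": 40, "y": -12, "z": 0, "rx": 0, "ry": 0, "rz": 0, "claw": 255}
    - {"x": 70, "y": -22, "z": 0, "rx": 0, "ry": 0, "rz": 0, "claw": 255}
    - {"x": 83, "y": -24.5, "z": 10, "rx": 0, "ry": 0, "rz": 0, "claw": 255}
    - {"x": 83, "y": -24.5, "z": 40, "rx": 0, "ry": 0, "rz": 0, "claw": 255}
    - {"x": 83, "y": -24.5, "z": 70, "rx": 0, "ry": 0, "rz": 0, "claw": 255}
    - {"x": 83, "y": -24.5, "z": 85, "rx": 0, "ry": 0, "rz": 0, "claw": 255}
    - {"x": 83, "y": -24.5, "z": 85, "rx": 0, "ry": 0, "rz": 0, "claw": 255}

```text
time_s: 11.72
position: [0.428, 0.3569, 0.0722]
tcp_rot: [[-0.034, 0.999, -0.003], [0.999, 0.034, -0.002], [-0.002, -0.003, -1.0]]
force: [0.7, -0.3, -2.7]
opening: 0.65
grasp_force: 30.0
```

```bash
python3 - <<'E'
from h import *
goto(.4285,.3585,.0555,92)
E
```

```text
shift [ 1.6  0.6 10.7] rz -0.01 cur yaw 91.93 tilt fix deg [-0.16  0.09  0.  ] pos [0.428  0.3569 0.0722] q6 26.4 t 11.725
```

Call:
apply_moves:
  rows:
    - {"x": 1.5, "y": 0.5, "z": 5, "rx": 0, "ry": 0, "rz": 0, "claw": 255}
    - {"x": 1.5, "y": 0.5, "z": 8, "rx": 0, "ry": 0, "rz": 0, "claw": 255}
    - {"x": 1.5, "y": 0.5, "z": 9.5, "rx": 0, "ry": 0, "rz": 0, "claw": 255}
    - {"x": 1.5, "y": 0.5, "z": 10.5, "rx": 0, "ry": 0, "rz": 0, "claw": 255}
    - {"x": 1.5, "y": 0.5, "z": 10.5, "rx": 0, "ry": 0, "rz": 0, "claw": 255}

```text
time_s: 12.35
position: [0.4289, 0.3595, 0.0633]
tcp_rot: [[-0.035, 0.999, 0.0], [0.999, 0.035, 0.0], [0.0, 0.0, -1.0]]
force: [0.6, 0.7, -2.9]
opening: 0.649
grasp_force: 30.0
```

Not in contact yet (force still −2.9), so I lower a little more.

Call:
apply_moves:
  rows:
    - {"x": -0.5, "y": 0, "z": 1, "rx": 0, "ry": 0, "rz": 0, "claw": 255}
    - {"x": -0.5, "y": 0, "z": 2, "rx": 0, "ry": 0, "rz": 0, "claw": 255}
    - {"x": -0.5, "y": 0, "z": 2, "rx": 0, "ry": 0, "rz": 0, "claw": 255}

```text
time_s: 12.72
position: [0.429, 0.359, 0.0615]
tcp_rot: [[-0.035, 0.999, 0.0], [0.999, 0.035, 0.0], [0.0, 0.0, -1.0]]
force: [-0.2, -0.2, 2.6]
opening: 0.647
grasp_force: 30.0
```

Call:
apply_moves:
  rows:
    - {"x": 0, "y": 0, "z": 0, "rx": 0, "ry": 0, "rz": 0, "claw": 100}
    - {"x": 0, "y": 0, "z": 0, "rx": 0, "ry": 0, "rz": 0, "claw": 0}
    - {"x": 0, "y": 0, "z": 0, "rx": 0, "ry": 0, "rz": 0, "claw": 0}
    - {"x": 0, "y": 0, "z": 0, "rx": 0, "ry": 0, "rz": 0, "claw": 0}
    - {"x": 0, "y": 0, "z": -30, "rx": 0, "ry": 0, "rz": 0, "claw": 0}
    - {"x": 0, "y": 0, "z": -80, "rx": 0, "ry": 0, "rz": 0, "claw": 0}
    - {"x": -30, "y": 20, "z": -120, "rx": 0, "ry": 0, "rz": 0, "claw": 0}
    - {"x": -60, "y": 40, "z": -140, "rx": 0, "ry": 0, "rz": 0, "claw": 0}
    - {"x": -80, "y": 60, "z": -150, "rx": 0, "ry": 0, "rz": 0, "claw": 0}
    - {"x": -80, "y": 60, "z": -150, "rx": 0, "ry": 0, "rz": 0, "claw": 0}

```text
time_s: 13.98
position: [0.4938, 0.2801, 0.2122]
tcp_rot: [[-0.032, 0.999, 0.003], [1.0, 0.032, 0.001], [0.001, 0.003, -1.0]]
force: [-0.0, 0.2, 0.2]
opening: 1.002
grasp_force: 0.0
```

```bash
python3 - <<'E'
from h import *
c=camera_params('wrist');p,d=capture('wrist');cv2.imwrite('pics/w5.png',p[:,:,::-1])
P=cloud(p,d,c)
for n,x,y,z in(('cup',.565,.364,.0675),('jar',.4285,.36,.0875)):
    m=(d>0)&(abs(P[...,2]-z)<.003)&(np.hypot(P[...,0]-x,P[...,1]-y)<.05);print(n,cv2.minEnclosingCircle((P[m][:,:2]*1000).astype(np.float32)),np.median(P[m][:,2]))
goto(.452,-.162,.20,106.5)
E
```

```text
cup ((564.46435546875, 365.11541748046875), 32.151676177978516) 0.06841063235230552
jar ((428.3943176269531, 361.40399169921875), 27.2296142578125) 0.08777313899608524
shift [-441.2  -54.5    5. ] rz -2.44 cur yaw 91.87 tilt fix deg [ 0.02 -0.03  0.  ] pos [0.492  0.2807 0.2113] q6 16.5 t 14.025
```

View pics/w5.png

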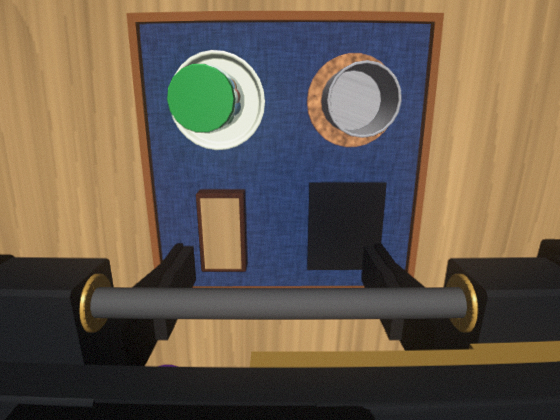

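Both stand well: the jar is in the dish (green lid at (201,97)) and the cup on the coaster (355,100). Next is the tin.

Call:
apply_moves:
  rows:
    - {"x": -441, "y": -54.5, "z": 5, "rx": 0, "ry": 0, "rz": -2.4, "claw": 0}
    - {"x": -441, "y": -54.5, "z": 5, "rx": 0, "ry": 0, "rz": -2.4, "claw": 0}
    - {"x": -441, "y": -54.5, "z": 5, "rx": 0, "ry": 0, "rz": -2.4, "claw": 0}
    - {"x": -441, "y": -54.5, "z": 5, "rx": 0, "ry": 0, "rz": -2.4, "claw": 0}
    - {"x": -441, "y": -54.5, "z": 5, "rx": 0, "ry": 0, "rz": -2.4, "claw": 0}
    - {"x": -441, "y": -54.5, "z": 5, "rx": 0, "ry": 0, "rz": -2.4, "claw": 0}
    - {"x": -441, "y": -54.5, "z": 5, "rx": 0, "ry": 0, "rz": -2.4, "claw": 0}
    - {"x": -441, "y": -54.5, "z": 5, "rx": 0, "ry": 0, "rz": -2.4, "claw": 0}
    - {"x": -441, "y": -54.5, "z": 5, "rx": 0, "ry": 0, "rz": -2.4, "claw": 0}

```text
time_s: 15.15
position: [0.4518, -0.1606, 0.2055]
tcp_rot: [[-0.281, 0.96, -0.002], [0.96, 0.281, 0.002], [0.002, -0.001, -1.0]]
force: [-0.1, -0.5, -0.3]
opening: 0.999
grasp_force: 0.0
```

```bash
python3 - <<'E'
from h import *
goto(.452,-.162,.026,106.5)
E
```

```text
shift [ -1.8  -0.  173.5] rz -0.03 cur yaw 106.32 tilt fix deg [-0.06 -0.13 -0.  ] pos [ 0.4518 -0.1606  0.2055] q6 -49.3 t 15.15
```

Call:
apply_moves:
  rows:
    - {"x": -2, "y": 0, "z": 50, "rx": 0, "ry": 0, "rz": 0, "claw": 0}
    - {"x": -2, "y": 0, "z": 100, "rx": 0, "ry": 0, "rz": 0, "claw": 0}
    - {"x": -2, "y": 0, "z": 150, "rx": 0, "ry": 0, "rz": 0, "claw": 0}
    - {"x": -2, "y": 0, "z": 173, "rx": 0, "ry": 0, "rz": 0, "claw": 0}
    - {"x": -2, "y": 0, "z": 173, "rx": 0, "ry": 0, "rz": 0, "claw": 0}
    - {"x": -2, "y": 0, "z": 173, "rx": 0, "ry": 0, "rz": 0, "claw": 255}
    - {"x": -2, "y": 0, "z": 173, "rx": 0, "ry": 0, "rz": 0, "claw": 255}
    - {"x": -2, "y": 0, "z": 173, "rx": 0, "ry": 0, "rz": 0, "claw": 255}
    - {"x": -2, "y": 0, "z": 173, "rx": 0, "ry": 0, "rz": 0, "claw": 255}
    - {"x": -2, "y": 0, "z": 173, "rx": 0, "ry": 0, "rz": 0, "claw": 255}

```text
time_s: 16.4
position: [0.4531, -0.1636, 0.0334]
tcp_rot: [[-0.282, 0.959, 0.0], [0.959, 0.282, -0.0], [-0.0, 0.0, -1.0]]
force: [-0.5, 1.0, -0.0]
opening: 0.516
grasp_force: 0.0
```

```bash
python3 - <<'E'
from h import *
goto(.571,.2285,.12,92)
E
```

```text
shift [343.  223.7 -92.6] rz 2.39 cur yaw 106.37 tilt fix deg [ 0.02  0.02 -0.  ] pos [ 0.4531 -0.1636  0.0334] q6 -49.5 t 16.4
```

The opening is below the tin's width with no force, so I look before moving.

```bash
python3 - <<'E'
from h import *
for n in('side','scene','wrist'):
    p,d=capture(n);c=camera_params(n)
    if n!='wrist':
        u,v=project([.452,-.162,.03],c)[0].astype(int); p=cv2.resize(p[max(0,v-60):v+60,u-80:u+80],(400,300),interpolation=cv2.INTER_CUBIC)
    else: p=cv2.resize(p,(400,300))
    locals().setdefault('L',[]).append(p)
cv2.imwrite('pics/chk.png',np.hstack(L[:2])[:,:,::-1]); cv2.imwrite('pics/chkw.png',L[2][:,:,::-1]);print(read_state()['opening'],read_state()['grasp_force'])
E
```

```text
0.3782479953622671 0.0
```

View pics/chk.png

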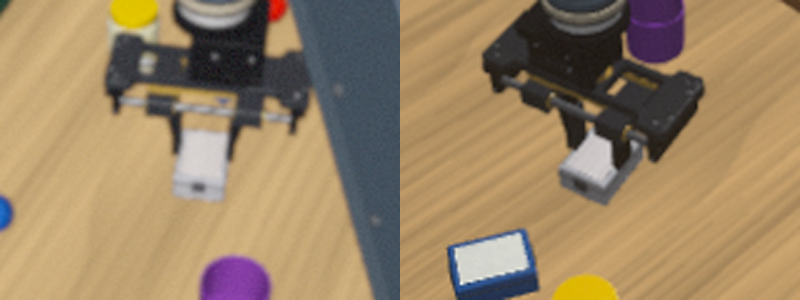

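View pics/chkw.png

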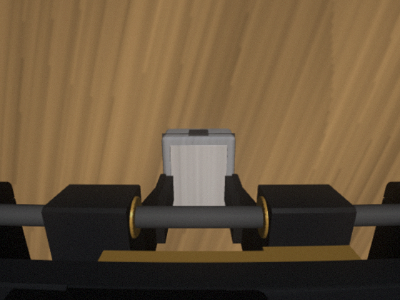

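The tin sits between the fingers, at (199,170) in the wrist view. I hold for a moment to see whether the grip settles.

Call:
apply_moves:
  rows:
    - {"x": 0, "y": 0, "z": 0, "rx": 0, "ry": 0, "rz": 0, "claw": 255}
    - {"x": 0, "y": 0, "z": 0, "rx": 0, "ry": 0, "rz": 0, "claw": 255}
    - {"x": 0, "y": 0, "z": 0, "rx": 0, "ry": 0, "rz": 0, "claw": 255}

```text
time_s: 16.92
position: [0.453, -0.1634, 0.0331]
tcp_rot: [[-0.282, 0.959, -0.0], [0.959, 0.282, 0.0], [0.0, -0.0, -1.0]]
force: [0.3, 0.5, -0.3]
opening: 0.052
grasp_force: 0.0
```

```bash
python3 - <<'E'
from h import *
c=camera_params('wrist');p,d=capture('wrist');cv2.imwrite('pics/chkw2.png',cv2.resize(p,(400,300))[:,:,::-1])
P=cloud(p,d,c)
m=(d>0)&(abs(P[...,2]-.03)<.01)&(np.hypot(P[...,0]-.452,P[...,1]+.162)<.07)
print('tin',m.sum(),cv2.minAreaRect((P[m][:,:2]*1000).astype(np.float32)),np.percentile(P[m][:,2],[5,50,95]))
print(read_state())
E
```

```text
tin 7267 ((449.01885986328125, -151.89883422851562), (52.39017868041992, 54.734073638916016), 16.784717559814453) [0.02704058 0.03106148 0.03243948]
{'time_s': 16.975, 'joint_positions': array([-3.31668704e+01,  3.87393635e+01,  1.10732930e+02,  1.80525891e-03,
        3.05313608e+01, -4.95477762e+01]), 'qvel': array([ 0.04155855, -0.08751474,  0.01620301,  0.05825721,  0.00447457,
       -0.09940501]), 'tau': array([-4.69741804e-03, -3.82065547e+01, -5.51460832e+00,  1.09304252e-02,
        8.30859784e-02,  1.33406393e-04]), 'position': array([ 0.45300172, -0.16345255,  0.03311676]), 'tcp_rot': array([[-2.81995704e-01,  9.59415666e-01, -4.46294671e-05],
       [ 9.59415666e-01,  2.81995706e-01,  4.82893499e-05],
       [ 5.89148769e-05, -2.92008206e-05, -9.99999998e-01]]), 'force': array([0.61690518, 0.61143931, 0.7563979 ]), 'moment': array([ 0.02396168, -0.0921668 ,  0.00514719]), 'grasp_force': 0.0, 'opening': 0.02819911063895875}
```

View pics/chkw2.png

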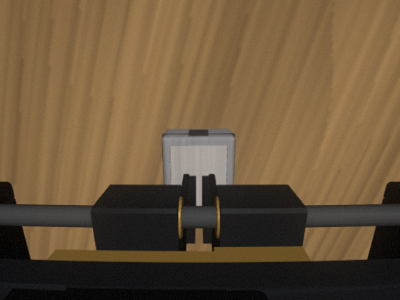

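```bash
python3 - <<'E'
from h import *
for n in('side','scene','wrist'):
    p,d=capture(n);c=camera_params(n);P=cloud(p,d,c)
    V=p.max(-1)
    m=(d>0)&(V<70)&(np.hypot(P[...,0]-.453,P[...,1]+.163)<.03)&(P[...,2]>.01)&(P[...,2]<.12)
    X=P[m];print(n,m.sum(),np.percentile(X[:,2],[0,2,10,50]) if len(X) else '',X[X[:,2].argmin()] if len(X) else '')
    if n!='wrist':
        u,v=project([.452,-.162,.03],c)[0].astype(int); p=cv2.resize(p[max(0,v-45):v+45,u-60:u+60],(400,300),interpolation=cv2.INTER_CUBIC);locals().setdefault('L',[]).append(p)
cv2.imwrite('pics/chk2.png',np.hstack(L)[:,:,::-1])
E
```

```text
side 45 [0.04369024 0.04835552 0.05306534 0.07137968] [ 0.44216766 -0.1555035   0.04369024]
scene 108 [0.02879435 0.03476389 0.03880297 0.05241469] [ 0.45002532 -0.1702812   0.02879435]
wrist 2325 [0.03376872 0.03578426 0.04262589 0.06860351] [ 0.44171209 -0.15549634  0.03376872]
```

View pics/chk2.png

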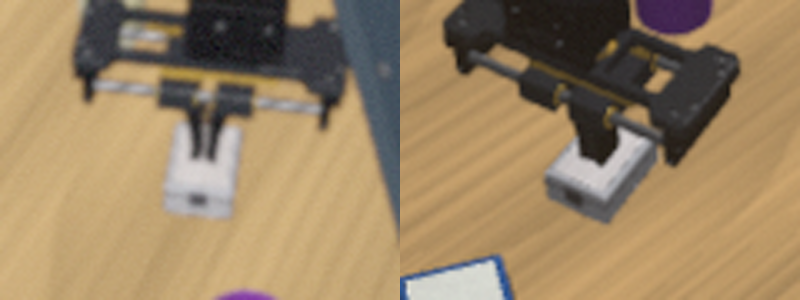

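The fingers have closed on top of the lid: the tips are near z≈0.034, though the TCP reading says they should be at 0.008. I rise a little, reopen, and measure the true tip height.

Call:
apply_moves:
  rows:
    - {"x": 0, "y": 0, "z": -5, "rx": 0, "ry": 0, "rz": 0, "claw": 255}
    - {"x": 0, "y": 0, "z": -5, "rx": 0, "ry": 0, "rz": 0, "claw": 0}
    - {"x": 0, "y": 0, "z": -5, "rx": 0, "ry": 0, "rz": 0, "claw": 0}
    - {"x": 0, "y": 0, "z": -5, "rx": 0, "ry": 0, "rz": 0, "claw": 0}
    - {"x": 0, "y": 0, "z": -5, "rx": 0, "ry": 0, "rz": 0, "claw": 0}
    - {"x": 0, "y": 0, "z": -5, "rx": 0, "ry": 0, "rz": 0, "claw": 0}
    - {"x": 0, "y": 0, "z": -5, "rx": 0, "ry": 0, "rz": 0, "claw": 0}
    - {"x": 0, "y": 0, "z": -5, "rx": 0, "ry": 0, "rz": 0, "claw": 0}
    - {"x": 0, "y": 0, "z": -5, "rx": 0, "ry": 0, "rz": 0, "claw": 0}

```text
time_s: 18.25
position: [0.453, -0.1634, 0.0382]
tcp_rot: [[-0.282, 0.959, -0.0], [0.959, 0.282, 0.0], [0.0, -0.0, -1.0]]
force: [-0.3, 0.2, -0.3]
opening: 0.832
grasp_force: 0.0
```

```bash
python3 - <<'E'
from h import *
s=read_state();print(s['position'],s['opening'])
R=s['tcp_rot']
for n in('side','scene','wrist'):
    p,d=capture(n);c=camera_params(n);P=cloud(p,d,c);Q=(P-s['position'])@R*1000  # tool frame mm
    m=(d>0)&(p.max(-1)<75)&(abs(Q[...,0])<16)&(abs(Q[...,1])<62)&(abs(Q[...,1])>40)&(Q[...,2]>-45)&(Q[...,2]<40)&(P[...,2]>.003)
    X=Q[m]
    for sg in(1,-1):
        Y=X[X[:,1]*sg>0]; print(n,sg,len(Y),np.percentile(Y[:,2],[50,90,98,100]).round(1) if len(Y) else '', np.percentile(Y[:,1],[2,50,98]).round() if len(Y) else '')
p,d=capture('wrist');P=cloud(p,d,camera_params('wrist'))
m=(d>0)&(abs(P[...,2]-.03)<.006)&(np.hypot(P[...,0]-.452,P[...,1]+.162)<.06)
print('tin',cv2.minAreaRect((P[m][:,:2]*1000).astype(np.float32)),np.percentile(P[m][:,2],[5,50,95]))
E
```

```text
[ 0.45300361 -0.16343296  0.03815548] 0.832243168967097
side 1 6 [-34.4 -20.5 -19.5 -19.3] [40. 40. 42.]
side -1 17 [-35.  -17.8  -9.8  -8.5] [-48. -44. -42.]
scene 1 58 [-16.1  -3.6  -1.5  -0.5] [40. 45. 48.]
scene -1 73 [-20.9  -4.9  -1.2   1.6] [-49. -42. -40.]
wrist 1 1177 [-28.2  -8.3  -2.1   0.1] [40. 45. 51.]
wrist -1 1672 [-23.9  -5.4  -1.1   0.8] [-52. -43. -40.]
tin ((449.7835388183594, -154.14755249023438), (52.27656173706055, 59.145164489746094), 16.784456253051758) [0.02891538 0.03115897 0.03227987]
```

The tips actually sit level with the reported TCP, about 25 mm shorter than the description says. I lower until the tips are at about 7 mm and grip the tin again.

Call:
apply_moves:
  rows:
    - {"x": 0, "y": 0, "z": 0, "rx": 0, "ry": 0, "rz": 0, "claw": 0}
    - {"x": 0, "y": 0, "z": 0, "rx": 0, "ry": 0, "rz": 0, "claw": 0}
    - {"x": 0, "y": 0, "z": 10, "rx": 0, "ry": 0, "rz": 0, "claw": 0}
    - {"x": 0, "y": 0, "z": 20, "rx": 0, "ry": 0, "rz": 0, "claw": 0}
    - {"x": 0, "y": 0, "z": 26, "rx": 0, "ry": 0, "rz": 0, "claw": 0}
    - {"x": 0, "y": 0, "z": 29, "rx": 0, "ry": 0, "rz": 0, "claw": 0}
    - {"x": 0, "y": 0, "z": 29, "rx": 0, "ry": 0, "rz": 0, "claw": 0}

```text
time_s: 19.32
position: [0.4528, -0.1634, 0.0088]
tcp_rot: [[-0.282, 0.959, -0.001], [0.959, 0.282, 0.0], [0.001, -0.0, -1.0]]
force: [0.1, 0.5, 0.5]
opening: 1.002
grasp_force: 0.0
```

Call:
apply_moves:
  rows:
    - {"x": 0, "y": 0, "z": 0, "rx": 0, "ry": 0, "rz": 0, "claw": 255}
    - {"x": 0, "y": 0, "z": 0, "rx": 0, "ry": 0, "rz": 0, "claw": 255}
    - {"x": 0, "y": 0, "z": 0, "rx": 0, "ry": 0, "rz": 0, "claw": 255}
    - {"x": 0, "y": 0, "z": 0, "rx": 0, "ry": 0, "rz": 0, "claw": 255}
    - {"x": 0, "y": 0, "z": 0, "rx": 0, "ry": 0, "rz": 0, "claw": 255}
    - {"x": 0, "y": 0, "z": 0, "rx": 0, "ry": 0, "rz": 0, "claw": 255}

```text
time_s: 20.08
position: [0.4531, -0.1635, 0.0093]
tcp_rot: [[-0.282, 0.959, 0.0], [0.959, 0.282, -0.0], [-0.0, 0.0, -1.0]]
force: [-0.4, 0.3, 1.3]
opening: 0.599
grasp_force: 30.0
```

```bash
python3 - <<'E'
from h import *
goto(.571,.2285,.0,92)
E
```

```text
shift [342.8 223.7   3.3] rz 2.4 cur yaw 106.38 tilt fix deg [ 0.01  0.01 -0.  ] pos [ 0.4531 -0.1635  0.0093] q6 -49.5 t 20.075
```

Call:
apply_moves:
  rows:
    - {"x": 0, "y": 0, "z": -20, "rx": 0, "ry": 0, "rz": 0, "claw": 255}
    - {"x": 10, "y": 5, "z": -60, "rx": 0, "ry": 0, "rz": 0, "claw": 255}
    - {"x": 45, "y": 30, "z": -90, "rx": 0, "ry": 0, "rz": 0.5, "claw": 255}
    - {"x": 90, "y": 60, "z": -100, "rx": 0, "ry": 0, "rz": 1, "claw": 255}
    - {"x": 135, "y": 90, "z": -100, "rx": 0, "ry": 0, "rz": 1.5, "claw": 255}
    - {"x": 180, "y": 120, "z": -100, "rx": 0, "ry": 0, "rz": 2, "claw": 255}
    - {"x": 225, "y": 150, "z": -100, "rx": 0, "ry": 0, "rz": 2.4, "claw": 255}
    - {"x": 270, "y": 180, "z": -100, "rx": 0, "ry": 0, "rz": 2.4, "claw": 255}
    - {"x": 315, "y": 205, "z": -100, "rx": 0, "ry": 0, "rz": 2.4, "claw": 255}
    - {"x": 341, "y": 223, "z": -90, "rx": 0, "ry": 0, "rz": 2.4, "claw": 255}

```text
time_s: 21.32
position: [0.5711, 0.2293, 0.0993]
tcp_rot: [[-0.037, 0.999, 0.001], [0.999, 0.037, 0.001], [0.0, 0.001, -1.0]]
force: [0.1, -0.5, -1.2]
opening: 0.596
grasp_force: 30.0
```

Call:
apply_moves:
  rows:
    - {"x": 0, "y": 0, "z": 25, "rx": 0, "ry": 0, "rz": 0, "claw": 255}
    - {"x": 0, "y": 0, "z": 50, "rx": 0, "ry": 0, "rz": 0, "claw": 255}
    - {"x": 0, "y": 0, "z": 66, "rx": 0, "ry": 0, "rz": 0, "claw": 255}
    - {"x": 0, "y": 0, "z": 70, "rx": 0, "ry": 0, "rz": 0, "claw": 255}
    - {"x": 0, "y": 0, "z": 70, "rx": 0, "ry": 0, "rz": 0, "claw": 255}

```text
time_s: 21.95
position: [0.571, 0.2265, 0.0293]
tcp_rot: [[-0.034, 0.999, 0.0], [0.999, 0.034, 0.0], [0.0, 0.0, -1.0]]
force: [0.3, -0.3, -0.8]
opening: 0.595
grasp_force: 30.0
```

```bash
python3 - <<'E'
from h import *
goto(.571,.2265,.0153,92)
E
```

```text
shift [ 0. -0.  8.] rz -0.01 cur yaw 91.96 tilt fix deg [ 0.01 -0.   -0.  ] pos [0.571  0.2265 0.0293] q6 9.3 t 21.95
```

Call:
apply_moves:
  rows:
    - {"x": 0, "y": 0, "z": 4, "rx": 0, "ry": 0, "rz": 0, "claw": 255}
    - {"x": 0, "y": 0, "z": 6.5, "rx": 0, "ry": 0, "rz": 0, "claw": 255}
    - {"x": 0, "y": 0, "z": 8, "rx": 0, "ry": 0, "rz": 0, "claw": 255}
    - {"x": 0, "y": 0, "z": 8.5, "rx": 0, "ry": 0, "rz": 0, "claw": 255}
    - {"x": 0, "y": 0, "z": 8.5, "rx": 0, "ry": 0, "rz": 0, "claw": 255}

```text
time_s: 22.58
position: [0.5709, 0.2266, 0.0213]
tcp_rot: [[-0.035, 0.999, 0.0], [0.999, 0.035, 0.0], [0.0, 0.0, -1.0]]
force: [-0.8, -1.3, 5.2]
opening: 0.595
grasp_force: 30.0
```

Contact. I release, rise and back off to look.

Call:
apply_moves:
  rows:
    - {"x": 0, "y": 0, "z": 0, "rx": 0, "ry": 0, "rz": 0, "claw": 120}
    - {"x": 0, "y": 0, "z": 0, "rx": 0, "ry": 0, "rz": 0, "claw": 40}
    - {"x": 0, "y": 0, "z": 0, "rx": 0, "ry": 0, "rz": 0, "claw": 40}
    - {"x": 0, "y": 0, "z": 0, "rx": 0, "ry": 0, "rz": 0, "claw": 40}
    - {"x": 0, "y": 0, "z": -30, "rx": 0, "ry": 0, "rz": 0, "claw": 40}
    - {"x": 0, "y": 0, "z": -80, "rx": 0, "ry": 0, "rz": 0, "claw": 40}
    - {"x": -30, "y": 0, "z": -120, "rx": 0, "ry": 0, "rz": 0, "claw": 40}
    - {"x": -60, "y": 0, "z": -165, "rx": 0, "ry": 0, "rz": 0, "claw": 40}
    - {"x": -60, "y": 0, "z": -190, "rx": 0, "ry": 0, "rz": 0, "claw": 40}
    - {"x": -60, "y": 0, "z": -190, "rx": 0, "ry": 0, "rz": 0, "claw": 40}

```text
time_s: 23.82
position: [0.5744, 0.1665, 0.2128]
tcp_rot: [[-0.034, 0.999, 0.005], [0.999, 0.034, 0.001], [0.0, 0.005, -1.0]]
force: [0.1, 1.2, 0.3]
opening: 0.845
grasp_force: 0.0
```

```bash
python3 - <<'E'
from h import *
c=camera_params('wrist');p,d=capture('wrist');cv2.imwrite('pics/w6.png',p[:,:,::-1])
P=cloud(p,d,c)
m=(d>0)&(abs(P[...,2]-.042)<.005)&(np.hypot(P[...,0]-.571,P[...,1]-.2285)<.06);print('tin',cv2.minAreaRect((P[m][:,:2]*1000).astype(np.float32)),np.median(P[m][:,2]))
goto(.480,-.46,.24,92);goto(.480,-.46,.24,47)
E
```

```text
tin ((570.7327270507812, 228.07803344726562), (52.351844787597656, 73.46082305908203), 2.034602403640747) 0.04313873421125519
shift [-623.1 -114.5  -35.3] rz -0.0 cur yaw 91.97 tilt fix deg [ 0.07 -0.01 -0.  ] pos [0.573  0.1666 0.2109] q6 3.5 t 23.875
shift [-623.1 -114.5  -35.3] rz 7.5 cur yaw 91.97 tilt fix deg [ 0.07 -0.01 -0.  ] pos [0.573  0.1666 0.2109] q6 3.5 t 23.875
```

View pics/w6.png

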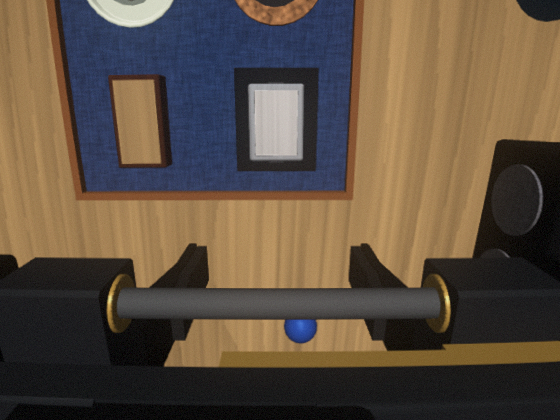

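The tin lies centred and square on the mat at (277,122). Next the small red ball; I view it from close first.

Call:
apply_moves:
  rows:
    - {"x": -620, "y": -115, "z": 0, "rx": 0, "ry": 0, "rz": 0, "claw": 60}
    - {"x": -620, "y": -115, "z": 0, "rx": 0, "ry": 0, "rz": 0, "claw": 60}
    - {"x": -620, "y": -115, "z": 0, "rx": 0, "ry": 0, "rz": 0, "claw": 60}
    - {"x": -620, "y": -115, "z": 0, "rx": 0, "ry": 0, "rz": 0, "claw": 60}
    - {"x": -620, "y": -115, "z": 0, "rx": 0, "ry": 0, "rz": 0, "claw": 60}
    - {"x": -620, "y": -115, "z": 0, "rx": 0, "ry": 0, "rz": 0, "claw": 60}
    - {"x": -620, "y": -115, "z": 0, "rx": 0, "ry": 0, "rz": 0, "claw": 60}
    - {"x": -620, "y": -115, "z": 0, "rx": 0, "ry": 0, "rz": 0, "claw": 60}
    - {"x": -620, "y": -115, "z": 0, "rx": 0, "ry": 0, "rz": 0, "claw": 60}
    - {"x": -620, "y": -115, "z": 0, "rx": 0, "ry": 0, "rz": 0, "claw": 60}

```text
time_s: 25.12
position: [0.4793, -0.4521, 0.2078]
tcp_rot: [[-0.035, 0.999, -0.002], [0.999, 0.035, 0.004], [0.004, -0.002, -1.0]]
force: [0.9, -0.2, 0.8]
opening: 0.766
grasp_force: 0.0
```

Call:
apply_moves:
  rows:
    - {"x": -15, "y": 0, "z": 0, "rx": 0, "ry": 0, "rz": 0, "claw": 60}
    - {"x": -15, "y": 0, "z": 0, "rx": 0, "ry": 0, "rz": 0, "claw": 60}
    - {"x": -15, "y": 0, "z": 0, "rx": 0, "ry": 0, "rz": 0, "claw": 60}

```text
time_s: 25.5
position: [0.4809, -0.4638, 0.2094]
tcp_rot: [[-0.036, 0.999, -0.002], [0.999, 0.036, 0.003], [0.003, -0.002, -1.0]]
force: [-0.4, 0.2, -0.8]
opening: 0.768
grasp_force: 0.0
```

```bash
python3 - <<'E'
from h import *
c=camera_params('wrist');p,d=capture('wrist');cv2.imwrite('pics/w7.png',p[:,:,::-1])
P=cloud(p,d,c);hsv=cv2.cvtColor(p,cv2.COLOR_RGB2HSV)
m=((hsv[...,0]<6)|(hsv[...,0]>174))&(hsv[...,1]>150)&(d>0)&(P[...,2]<.07)&(P[...,2]>.008)
n,lab,st,ce=cv2.connectedComponentsWithStats(m.astype(np.uint8))
for i in range(1,n):
    if st[i,4]<150: continue
    X=P[lab==i]; q=least_squares(lambda q:np.linalg.norm(X-q[:3],axis=1)-q[3],[*X.mean(0)-[0,0,.02],.02],loss='soft_l1',f_scale=.001).x
    print(ce[i].round(),st[i,4],'sphere',q.round(4))
goto(.48,-.431,.0,92)
E
```

```text
[279. 152.] 1044 sphere [ 0.4803 -0.4328  0.0212  0.0195]
[374. 166.] 2279 sphere [ 0.5744 -0.4423  0.0297  0.0278]
shift [ 32.4   0.3 204. ] rz 0.02 cur yaw 92.11 tilt fix deg [-0.06 -0.14 -0.  ] pos [ 0.4811 -0.4639  0.2099] q6 -55.6 t 25.55
```

View pics/w7.png

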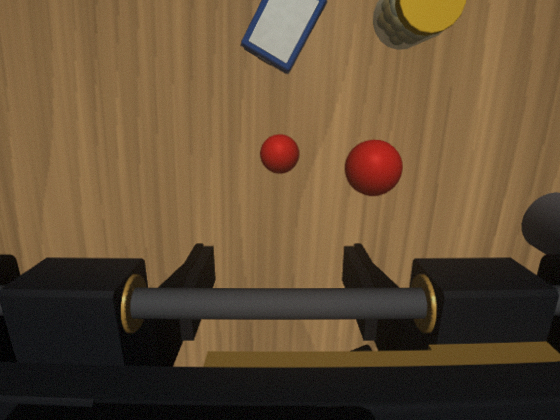

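The small ball is at (279,152) with a fitted radius of 19.5 mm, so it is the 40 mm one. The other, at (374,166), has a radius of 28 mm. I take the small one.

Call:
apply_moves:
  rows:
    - {"x": 31, "y": 0.5, "z": 50, "rx": 0, "ry": 0, "rz": 0, "claw": 60}
    - {"x": 31, "y": 0.5, "z": 105, "rx": 0, "ry": 0, "rz": 0, "claw": 60}
    - {"x": 31, "y": 0.5, "z": 150, "rx": 0, "ry": 0, "rz": 0, "claw": 60}
    - {"x": 31, "y": 0.5, "z": 160, "rx": 0, "ry": 0, "rz": 0, "claw": 60}
    - {"x": 31, "y": 0.5, "z": 160, "rx": 0, "ry": 0, "rz": 0, "claw": 60}

```text
time_s: 26.18
position: [0.4808, -0.4348, 0.0511]
tcp_rot: [[-0.036, 0.999, 0.0], [0.999, 0.036, 0.0], [0.0, 0.0, -1.0]]
force: [-0.3, -0.6, 0.1]
opening: 0.76
grasp_force: 0.0
```

```bash
python3 - <<'E'
from h import *
goto(.4803,-.4328,.006,92)
E
```

```text
shift [ 2.  -0.4 39.1] rz 0.01 cur yaw 92.05 tilt fix deg [ 0. -0. -0.] pos [ 0.4808 -0.4348  0.0511] q6 -54.0 t 26.175
```

Call:
apply_moves:
  rows:
    - {"x": 1.5, "y": -0.5, "z": 15, "rx": 0, "ry": 0, "rz": 0, "claw": 60}
    - {"x": 1.5, "y": -0.5, "z": 30, "rx": 0, "ry": 0, "rz": 0, "claw": 60}
    - {"x": 1.5, "y": -0.5, "z": 39, "rx": 0, "ry": 0, "rz": 0, "claw": 60}
    - {"x": 1.5, "y": -0.5, "z": 39, "rx": 0, "ry": 0, "rz": 0, "claw": 60}
    - {"x": 1.5, "y": -0.5, "z": 39, "rx": 0, "ry": 0, "rz": 0, "claw": 255}
    - {"x": 1.5, "y": -0.5, "z": 39, "rx": 0, "ry": 0, "rz": 0, "claw": 255}
    - {"x": 1.5, "y": -0.5, "z": 39, "rx": 0, "ry": 0, "rz": 0, "claw": 255}
    - {"x": 1.5, "y": -0.5, "z": 39, "rx": 0, "ry": 0, "rz": 0, "claw": 255}
    - {"x": 1.5, "y": -0.5, "z": 39, "rx": 0, "ry": 0, "rz": 0, "claw": 255}
    - {"x": 1.5, "y": -0.5, "z": 39, "rx": 0, "ry": 0, "rz": 0, "claw": 255}

```text
time_s: 27.42
position: [0.4798, -0.4341, 0.0119]
tcp_rot: [[-0.035, 0.999, 0.0], [0.999, 0.035, -0.0], [-0.0, 0.0, -1.0]]
force: [0.6, -0.1, 1.7]
opening: 0.445
grasp_force: 30.0
```

```bash
python3 - <<'E'
from h import *
goto(.565,.2800,.12,92);goto(.565,.3635,.066,92)
E
```

```text
shift [ 710.7  109.9 -114.4] rz -0.0 cur yaw 91.98 tilt fix deg [ 0.02  0.03 -0.  ] pos [ 0.4798 -0.4341  0.0119] q6 -54.0 t 27.425
shift [794.2 112.8 -60.4] rz -0.0 cur yaw 91.98 tilt fix deg [ 0.02  0.03 -0.  ] pos [ 0.4798 -0.4341  0.0119] q6 -54.0 t 27.425
```

Call:
apply_moves:
  rows:
    - {"x": 0, "y": 0, "z": -50, "rx": 0, "ry": 0, "rz": 0, "claw": 255}
    - {"x": 0, "y": 0, "z": -110, "rx": 0, "ry": 0, "rz": 0, "claw": 255}
    - {"x": 50, "y": 8, "z": -140, "rx": 0, "ry": 0, "rz": 0, "claw": 255}
    - {"x": 110, "y": 16, "z": -140, "rx": 0, "ry": 0, "rz": 0, "claw": 255}
    - {"x": 170, "y": 24, "z": -140, "rx": 0, "ry": 0, "rz": 0, "claw": 255}
    - {"x": 230, "y": 32, "z": -140, "rx": 0, "ry": 0, "rz": 0, "claw": 255}
    - {"x": 290, "y": 40, "z": -140, "rx": 0, "ry": 0, "rz": 0, "claw": 255}
    - {"x": 350, "y": 48, "z": -140, "rx": 0, "ry": 0, "rz": 0, "claw": 255}
    - {"x": 410, "y": 56, "z": -140, "rx": 0, "ry": 0, "rz": 0, "claw": 255}
    - {"x": 470, "y": 64, "z": -140, "rx": 0, "ry": 0, "rz": 0, "claw": 255}

```text
time_s: 28.68
position: [0.5272, 0.0399, 0.1517]
tcp_rot: [[-0.034, 0.999, 0.0], [0.999, 0.034, -0.0], [-0.0, 0.0, -1.0]]
force: [0.6, 0.1, -0.9]
opening: 0.441
grasp_force: 30.0
```

Call:
apply_moves:
  rows:
    - {"x": 55, "y": 10, "z": 0, "rx": 0, "ry": 0, "rz": 0, "claw": 255}
    - {"x": 110, "y": 20, "z": 0, "rx": 0, "ry": 0, "rz": 0, "claw": 255}
    - {"x": 165, "y": 30, "z": 0, "rx": 0, "ry": 0, "rz": 0, "claw": 255}
    - {"x": 215, "y": 40, "z": 0, "rx": 0, "ry": 0, "rz": 0, "claw": 255}
    - {"x": 245, "y": 45, "z": 0, "rx": 0, "ry": 0, "rz": 0, "claw": 255}
    - {"x": 250, "y": 47, "z": 0, "rx": 0, "ry": 0, "rz": 0, "claw": 255}
    - {"x": 250, "y": 47, "z": 0, "rx": 0, "ry": 0, "rz": 0, "claw": 255}

```text
time_s: 29.55
position: [0.5653, 0.2889, 0.1513]
tcp_rot: [[-0.035, 0.999, -0.001], [0.999, 0.035, -0.001], [-0.001, -0.001, -1.0]]
force: [0.2, -0.5, -0.5]
opening: 0.443
grasp_force: 30.0
```

```bash
python3 - <<'E'
from h import *
s=read_state();print(s['opening'],s['grasp_force'])
c=camera_params('wrist');p,d=capture('wrist')
P=cloud(p,d,c)
m=(d>0)&(abs(P[...,2]-.0675)<.003)&(np.hypot(P[...,0]-.5655,P[...,1]-.364)<.05)
print('cup',m.sum(),cv2.minEnclosingCircle((P[m][:,:2]*1000).astype(np.float32)))
hsv=cv2.cvtColor(p,cv2.COLOR_RGB2HSV);m=((hsv[...,0]<6)|(hsv[...,0]>174))&(hsv[...,1]>150)&(d>0)&(P[...,2]>.1)
X=P[m];print(len(X),least_squares(lambda q:np.linalg.norm(X-q[:3],axis=1)-.02,X.mean(0)-[0,0,.02],loss='soft_l1',f_scale=.001).x if len(X)>30 else '',s['position'])
goto(.565,.364,.067,92)
E
```

```text
0.4429707058493339 29.99992400407791
cup 1206 ((564.9022827148438, 365.39306640625), 32.12378692626953)
4128 [0.56491657 0.28995148 0.16008759] [0.56526702 0.28892349 0.15128936]
shift [75.7  2.4 78.3] rz -0.01 cur yaw 91.95 tilt fix deg [-0.06  0.05 -0.  ] pos [0.5653 0.2883 0.1514] q6 15.0 t 29.6
```

Call:
apply_moves:
  rows:
    - {"x": 40, "y": 1.5, "z": 0, "rx": 0, "ry": 0, "rz": 0, "claw": 255}
    - {"x": 70, "y": 2.5, "z": 5, "rx": 0, "ry": 0, "rz": 0, "claw": 255}
    - {"x": 75.5, "y": 2.5, "z": 25, "rx": 0, "ry": 0, "rz": 0, "claw": 255}
    - {"x": 75.5, "y": 2.5, "z": 50, "rx": 0, "ry": 0, "rz": 0, "claw": 255}
    - {"x": 75.5, "y": 2.5, "z": 70, "rx": 0, "ry": 0, "rz": 0, "claw": 255}
    - {"x": 75.5, "y": 2.5, "z": 76, "rx": 0, "ry": 0, "rz": 0, "claw": 255}
    - {"x": 75.5, "y": 2.5, "z": 76, "rx": 0, "ry": 0, "rz": 0, "claw": 255}

```text
time_s: 30.48
position: [0.5655, 0.3642, 0.0751]
tcp_rot: [[-0.034, 0.999, -0.001], [0.999, 0.034, -0.001], [-0.0, -0.001, -1.0]]
force: [0.6, 0.3, 0.1]
opening: 0.442
grasp_force: 30.0
```

Call:
apply_moves:
  rows:
    - {"x": 0, "y": 0, "z": 0, "rx": 0, "ry": 0, "rz": 0, "claw": 60}
    - {"x": 0, "y": 0, "z": 0, "rx": 0, "ry": 0, "rz": 0, "claw": 60}
    - {"x": 0, "y": 0, "z": 0, "rx": 0, "ry": 0, "rz": 0, "claw": 60}
    - {"x": 0, "y": 0, "z": 0, "rx": 0, "ry": 0, "rz": 0, "claw": 60}
    - {"x": 0, "y": 0, "z": -30, "rx": 0, "ry": 0, "rz": 0, "claw": 60}
    - {"x": 0, "y": 0, "z": -80, "rx": 0, "ry": 0, "rz": 0, "claw": 60}
    - {"x": -40, "y": 0, "z": -120, "rx": 0, "ry": 0, "rz": 0, "claw": 60}
    - {"x": -80, "y": 20, "z": -140, "rx": 0, "ry": 0, "rz": 0, "claw": 60}
    - {"x": -100, "y": 40, "z": -140, "rx": 0, "ry": 0, "rz": 0, "claw": 60}
    - {"x": -100, "y": 40, "z": -140, "rx": 0, "ry": 0, "rz": 0, "claw": 60}

```text
time_s: 31.72
position: [0.6104, 0.265, 0.2146]
tcp_rot: [[-0.031, 1.0, -0.001], [1.0, 0.031, 0.0], [0.0, -0.001, -1.0]]
force: [-0.7, -0.2, -0.7]
opening: 0.763
grasp_force: 0.0
```

```bash
python3 - <<'E'
from h import *
c=camera_params('wrist');p,d=capture('wrist');cv2.imwrite('pics/w8.png',p[:,:,::-1])
P=cloud(p,d,c);hsv=cv2.cvtColor(p,cv2.COLOR_RGB2HSV)
for n,x,y,z in(('cup',.565,.364,.0675),('jar',.4285,.36,.0875),('tin',.571,.2285,.042)):
    m=(d>0)&(abs(P[...,2]-z)<.003)&(np.hypot(P[...,0]-x,P[...,1]-y)<.05);print(n,cv2.minEnclosingCircle((P[m][:,:2]*1000).astype(np.float32)))
m=((hsv[...,0]<6)|(hsv[...,0]>174))&(hsv[...,1]>170)&(d>0)&(np.hypot(P[...,0]-.565,P[...,1]-.364)<.035)
X=P[m];print(len(X),least_squares(lambda q:np.linalg.norm(X-q[:3],axis=1)-.02,X.mean(0)-[0,0,.02],loss='soft_l1',f_scale=.001).x)
s=read_state();print(s['grasp_force'],s['time_s'])
E
```

```text
cup ((564.6029052734375, 365.1153259277344), 32.136322021484375)
jar ((429.0998229980469, 361.3997802734375), 27.408432006835938)
tin ((570.4097900390625, 228.36767578125), 42.896278381347656)
1229 [0.56614157 0.36631658 0.03746286]
0.0 31.775
```

View pics/w8.png

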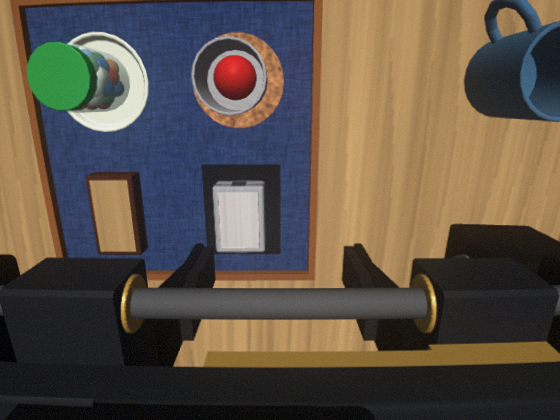

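The red ball is in the cup at (235,78): centre 37 mm above the desk and 2 mm off the cup's axis. The jar (62,76), the tin (240,216) and the cup are all in place and the gripper is clear. I'm handing in.

```bash
python3 -c "
from rig import *
print(hand_in())"
```

```text
the job is handed in; nothing more can be done
None
```

The job is handed in: the last pictures show the jar in the dish, the tin square on the mat, and the cup on the coaster with the small red ball in it, and I never touched the look-alikes (the verdict was not shown).

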